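Square up a tile on the dust-extraction box and hold its sprung shutter half open

ROBOT

A 6-joint arm with a two-finger parallel gripper is mounted at the origin on the work surface. World frame = base frame: x ahead of the robot, y to its left, z up, the work surface at z = 0. Lengths are in mm, angles in degrees, forces in N, time in s.
With the tool pointing down it reaches from about 300 to 850 mm from the base axis. Payload 4.2 kg.
Tool frame: the origin (TCP) lies at the very end of the fingers, on their centre line; the grasp point (between the pads) lies 19 mm behind it; z points along the fingers, y is the direction in which the jaws open and shut (so a half turn about z gives the same grasp; the last joint's range is limited). The gripper opens to 91 mm and grips with 3 to 60 N. Pads are 32 mm wide; open, the fingers measure 118 mm over their backs; the gripper's body (76 mm by 178 mm) begins 60 mm behind the grasp point.
Start: joints at [71.333, 18.312, 89.639, -0, 72.044, -1.146], TCP at [173.11, 548.34, 213.976] pointing down, gripper open.
Joint ranges: [-177.97, 177.97], [-48.28, 115.42], [12.27, 149.76], [-77.06, 257.06], [2.81, 150.46], [-146.56, 146.56]. Speed limits (degrees/s): [147.25, 147.25, 180, 180, 180, 180].

INTERFACE

Orientations are given as [roll, pitch, yaw] about the fixed x, y, z axes, in that order (R = Rz(yaw) Ry(pitch) Rx(roll)).
In Python, from workcell import env gives the robot as it stands. The module is installed in compiled form; this text tells all that it offers.
- The arm moves only by the tool arm_command, never from a script. Its argument "targets" is a list of rows, each a list of 5 numbers: the closure, from 0 (fully open) to 1 (shut), then the shift along the tool's x, y, z each as a share of 50 cm, from -1 to 1, then the turn about the tool's z as a share of pi/4 rad, from -1 to 1. A call has 1 to 8 rows; each row is the pose to reach, as a shift and turn from the pose measured when the call began, along the tool's axes at that moment; what a row does not reach only later rows make up. A row lasts 1/12 s, in which the tool goes at most 41.7 mm and 7.16 degrees, less where a joint would pass 70% of its speed; a pose out of reach is approached as far as the arm can. A call with a number of a shift or a turn outside -1 to 1 is refused whole. A call with a gripper value outside its range is refused whole. The fingers move at their own pace and stop on an object; "squeeze" is the grip in N (left out, the last holds). Time passes only in rows, so rows that repeat a pose let the fingers close. It gives the time, the measured TCP pose, the force and the opening at its end, in the units of the state.
- env.state(): the state, without advancing time (a new reading comes with each control period).
- env.grab_frame(name): name is "side" or "top"; returns the picture (480x640x3 uint8, red, green, blue); there is no depth.
- env.camera_params(name): a dict with "camera_matrix" (3x3 intrinsics, pixels), "dist_coeffs" ([k1, k2, p1, p2, k3] as OpenCV has them; the pictures are not rectified), "R" (3x3) and "t" (3): a world point X has camera coordinates R X + t. Camera axes: x right, y down, z forward; pixel columns grow to the right and rows downward; lengths in mm; the calibration is good to about 2 mm. A picture is of the moment at which its call begins. camera_params takes no time and is no camera call.
- env.job_done(): hands the job in, once; it reports no verdict.
The state is a dict: "time_s": time; "qpos": joint angles; "qvel": joint speeds; "effort": joint torques, N m; "ee_pos": TCP position; "ee_rot": TCP orientation; "force": force on the tool from outside, world axes, zero at the start; "torque": the same for the moment, N m; "gripper_width": finger opening in mm.
Only numpy, scipy, OpenCV 4.12 (cv2) and the standard library are available. Lean on these libraries where they do the work, as an engineer would, in place of code of your own. Each camera call takes 0.05 s, during which the arm holds its last target.

TASK

Get the extraction box ready for fettling: push the loose terracotta tile across the steel deck until it lies flat and square in the fence corner, its edges flush against both aluminium fences. Then draw the yellow sprung shutter by its black tab, towards the near side of the box, to half of its travel so that half of the intake is uncovered, and keep hold of it there: it springs shut when let go, so the program finishes while still holding it half open. Leave the pots, ware, jar and brush where they stand.

Things in the scene. Friction and masses are not known exactly. Their poses are not given: they have to be found in the camera images.
- draught_box: Fixed dust-extraction box: blue steel case 280 (x) by 440 (y) by 100 mm high with a flat steel deck; a round duct leaves its far side. Origin: centre of its underside; x away from the robot, y left, z up; yaw within 0.25 rad. Fences at the deck's left, shutter at its right, running along x between rails 10 mm high at y = -58 and -172 mm; a spring on a rod at y = -196 mm, 26 mm high.
- fence_corner (a point): Point on the deck surface (100 mm above the table) where the inner faces of the two fences meet; axes as the box's; at x 100, y 190 mm of the box. Fences are 14 mm high, 12 mm thick: the far one runs 160 mm from here towards -y, the left one 150 mm towards -x. The tile home in the corner has its origin at x -50, y -50, z 0 mm from here.
- tile: Loose square terracotta tile 100 by 100 by 12 mm, about 0.24 kg, flat on the deck, at the start 35 to 80 mm short of each fence and turned up to 0.3 rad. Too wide to grip across: push it. Origin: centre of its underside; x and y parallel to its edges, z up; its axes start within 0.3 rad of the box's.
- shutter (a joint): Travel of the sprung shutter in m: 0 shut (where the spring keeps it), 0.08 fully open, 0.04 half. It opens along the box's -x axis (towards the near side), uncovering the intake opening 80 mm (x) by 90 mm (y) from its far end, and springs shut when let go. Spring force about 4.5 N at the start, 10.5 N at half, 16.5 N at full travel; friction 0.6 N.
- shutter_tab (a point): Centre of the shutter's upright black pull tab, 10 mm thick (box x), 44 mm wide (box y), 34 mm high; moves with the shutter. It is 21.5 mm above the deck; the tab's top is 38.5 mm and the yellow blade it stands on (92 by 103 mm, reaching 5 mm nearer than the tab) 4.5 mm above the deck. Nothing else tall stands within 60 mm before or behind it.
- colour_pot: Bystander: small orange pot, 38 mm across, 34 mm high, standing on the deck at the far side between the far fence's right end and the shutter rails. Origin: centre of its underside.
- tagine_a: Bystander: white miniature tagine, 68 mm across, 64 mm high, on the table left of the box. Origin: centre of its underside.
- tagine_b: Bystander: as tagine_a.
- bowl: Bystander: blue bowl, 120 mm across, 55 mm high, on the table right of the box. Origin: centre of its underside.
- jar: Bystander: clear jar with a red lid, 68 mm across, 100 mm high, on the table right of the box. Origin: centre of its underside.
- brush: Bystander: brush 190 mm long lying on the table along the near side of the box. Origin: underside, about the middle; handle towards its -x.
- yellow_cup: Bystander: yellow cup, 64 mm across, 50 mm high, on the table at the left. Origin: centre of its underside.
There are look-alikes about, which are no part of the job. What is meant by the tile is not blue, turquoise or white, and is the smaller of those in its own colour.

How it is judged:
By the outcome, as a careful person would: the job done as asked, in the order asked, and still so for the second after the job is handed in, while the arm keeps its last pose, push and grip.
It also fails if it takes over 53 s, if anything falls off the work surface, if the arm or the gripper's body presses on something with over 40 N, if the wrist force passes 120 N, or if a joint passes its speed limit or range.

## Working session

There is one attempt and no reset: what is moved stays moved. The work goes in short steps, Python scripts to look and compute and a tool call to move; the robot and the scene stay as the last step left them, time stands still between calls to the robot, and variables do not carry over. Pictures are saved under pics/ and viewed, and the job is handed in when it is done.

Besides the shell and the picture viewer there is one more tool, called after ">>>" by a JSON object that holds its "name" and its "arguments", one argument or row to a line. arm_command: Moves the arm, as the interface text tells. Shift numbers are shares of 50 cm and turn numbers shares of pi/4 rad, none past 1 either way. Its arguments: {"type":"object","properties":{"targets":{"type":"array"},"squeeze":{"type":"number"}},"required":["targets"]}

```bash
mkdir -p pics; python3 - <<'E'
from workcell import env
import cv2
for n in("top","side"):
    p=env.camera_params(n); print(n,p)
    cv2.imwrite(f"pics/{n}0.png",env.grab_frame(n)[:,:,::-1])
print(env.state())
E
```

```text
top {'camera_matrix': array([[445.66174955,   0.        , 318.70149792],
       [  0.        , 445.66174955, 235.16913478],
       [  0.        ,   0.        ,   1.        ]]), 'dist_coeffs': array([-0.03709303,  0.        ,  0.        ,  0.        ,  0.        ]), 'R': array([[ 1.94189964e-02, -9.99808760e-01,  2.31223390e-03],
       [-9.86773557e-01, -1.95379802e-02, -1.60923010e-01],
       [ 1.60937411e-01,  8.43312078e-04, -9.86964254e-01]]), 't': array([  57.4786066 ,  482.49378163, 1100.90392708])}
side {'camera_matrix': array([[549.13755511,   0.        , 313.2305107 ],
       [  0.        , 549.13755511, 239.20557371],
       [  0.        ,   0.        ,   1.        ]]), 'dist_coeffs': array([0.04375711, 0.        , 0.        , 0.        , 0.        ]), 'R': array([[ 0.97546492, -0.21935494,  0.0187512 ],
       [-0.14505858, -0.70446166, -0.69476023],
       [ 0.16560859,  0.67499421, -0.71899695]]), 't': array([-444.12390596,  175.79778873, 1163.60201011])}
{'time_s': 0.1, 'qpos': array([ 7.13343605e+01,  1.83480480e+01,  8.96992906e+01, -6.99206775e-04,
        7.20456096e+01, -1.14634568e+00]), 'qvel': array([-0.11280302,  0.01811648, -0.13435745, -0.00408289,  0.12518373,
        0.13053956]), 'effort': array([-2.86293534e-04, -4.13327157e+01, -2.32515407e+01,  7.28905946e-02,
        4.20546310e-02, -4.85980263e-05]), 'ee_pos': array([172.95011255, 547.89018273, 213.20451924]), 'ee_rot': array([-1.79907057e+02, -1.19486375e-03,  1.62480921e+02]), 'force': array([ 0.2086131 , -0.18516682, -0.02018035]), 'torque': array([ 0.00497935, -0.04238016, -0.02353574]), 'gripper_width': 90.9194066124914}
```

View pics/top0.png

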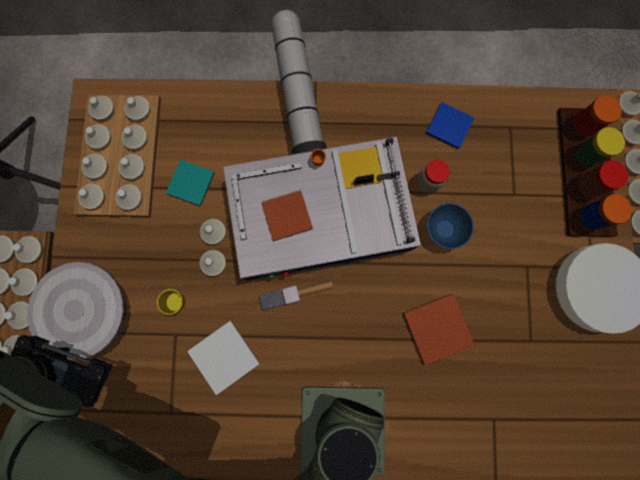

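View pics/side0.png

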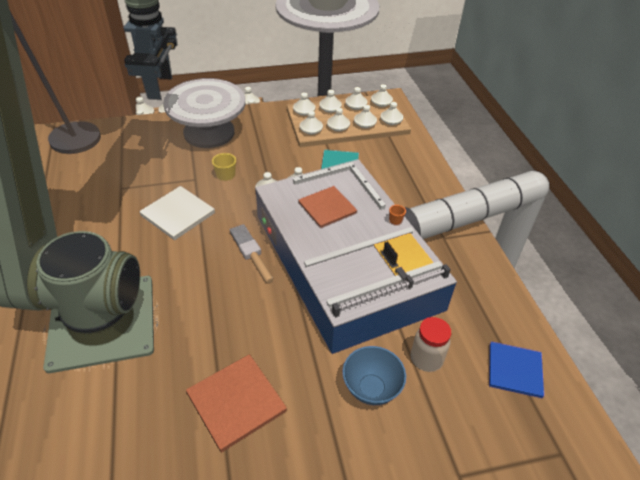

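The candidates are the terracotta tile on the deck (top 287,215; side 328,206), a larger terracotta one on the table (top 438,328), and blue (450,125), turquoise (190,183) and white (223,357) ones. The one on the deck fits because it is terracotta and the smaller of the two. I'll confirm it in an enlarged crop.

```bash
python3 - <<'E'
import cv2
a=cv2.imread("pics/top0.png")[130:285,215:425]
cv2.imwrite("pics/top0c.png",cv2.resize(a,None,fx=3.8,fy=3.8,interpolation=cv2.INTER_CUBIC))
a=cv2.imread("pics/side0.png")[155:350,250:460]
cv2.imwrite("pics/side0c.png",cv2.resize(a,None,fx=3,fy=3,interpolation=cv2.INTER_CUBIC))
E
```

```text
(no output)
```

View pics/top0c.png

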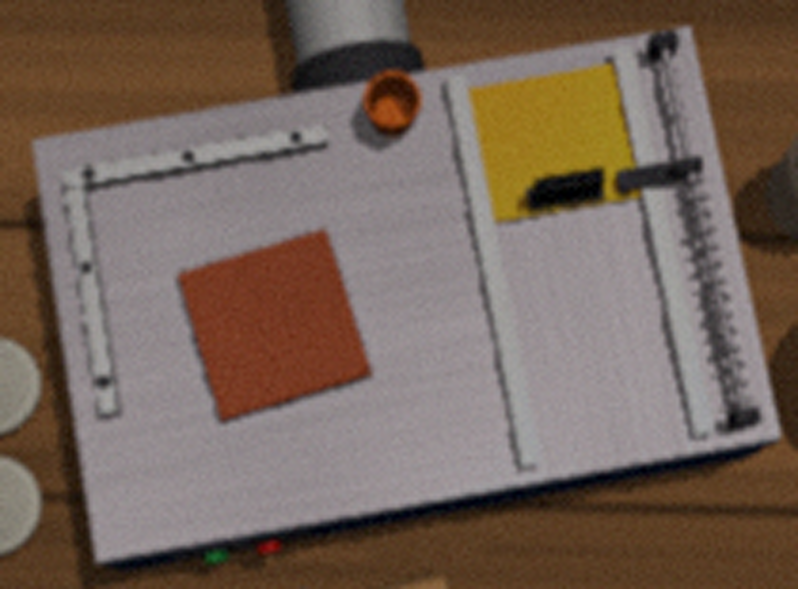

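View pics/side0c.png

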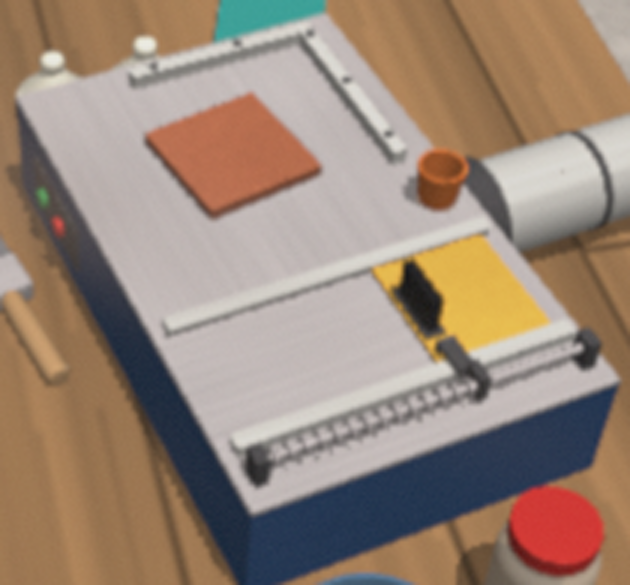

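Confirmed: the crops show one terracotta tile on the deck, its centre near top px (287,215), turned slightly relative to the box. Next I fit the poses.

```bash
cat > h.py <<'E'
import numpy as np,cv2
from scipy.optimize import least_squares
from workcell import env
P={n:env.camera_params(n) for n in("top","side")}
def proj(n,X):
    p=P[n]; return cv2.projectPoints(np.asarray(X,float).reshape(-1,3),cv2.Rodrigues(p["R"])[0],p["t"],p["camera_matrix"],p["dist_coeffs"])[0][:,0]
def pl(v,L):
    c,s=np.cos(v[2]),np.sin(v[2]); L=np.asarray(L,float)
    return np.c_[v[0]+c*L[:,0]-s*L[:,1],v[1]+s*L[:,0]+c*L[:,1],L[:,2]]
def fit(L,obs,x0):
    f=lambda v:np.concatenate([(proj(n,pl(v,L))-o).ravel() for n,o in obs.items()])
    r=least_squares(f,x0,loss="soft_l1"); return r.x,f(r.x)
def tc(a,off=(215,130),s=3.8): return (np.array(a,float)+.5)/s-.5+off
def sc(a,off=(250,155),s=3): return (np.array(a,float)+.5)/s-.5+off
def bx(v,pt): return pl(v,[pt])[0]
E
python3 - <<'E'
from h import *
L=[(140,220,100),(140,-220,100),(-140,-220,100),(-140,220,100)]
t=tc([(34,142),(692,27),(778,437),(97,562)]);s=sc([(325,14),(618,380),(250,513),(18,97)])
for o in({"top":t},{"side":s},{"top":t,"side":s}):
    v,r=fit(L,o,[600,50,0]); print(v,np.degrees(v[2]),r.round(1))
b=v
T=[(50,50,112),(50,-50,112),(-50,-50,112),(-50,50,112)]
tt=tc([(180,272),(326,230),(370,376),(220,420)]);ts=sc([(252,95),(321,168),(214,214),(148,138)])
for o in({"top":tt},{"side":ts},{"top":tt,"side":ts}):
    v,r=fit(T,o,[550,80,.2]); print(v,np.degrees(v[2]),r.round(1))
c,s_=np.cos(b[2]),np.sin(b[2]);d=v[:2]-b[:2];print("tile in box",c*d[0]+s_*d[1],-s_*d[0]+c*d[1],np.degrees(v[2]-b[2]))
# shutter tab: top crop black tab top; predicted
for x in range(20,60,5): print(x,(proj("top",[bx(b,(x,-115,138.5))])[0]-tc((0,0)))*3.8,(proj("side",[bx(b,(x,-115,138.5))])[0]-sc((0,0)))*3)
np.save("box.npy",b)
E
```

```text
[5.45809553e+02 6.42379941e+01 1.98985160e-01] 11.401009852745677 [-0.3 -0.5 -0.4 -0.1  0.9  0.4 -0.   0.1]
[5.46609076e+02 6.68096351e+01 1.95827197e-01] 11.220071924924808 [ 0.2 -0.2  0.6  0.1 -0.1  0.1 -0.8 -0.4]
[5.46074060e+02 6.54389409e+01 1.97508726e-01] 11.316416416635901 [-0.7 -0.7 -0.8 -0.1  0.4  0.4 -0.6 -0.2  0.   0.1  0.7  0.5 -0.   0.7
 -1.1  0.1]
[5.17428761e+02 1.44901201e+02 3.06402722e-01] 17.55558278155198 [-0.7 -0.   0.5 -0.3  0.5  0.1 -0.3  0.2]
[5.19060892e+02 1.42469360e+02 3.34351540e-01] 19.156932116580016 [ 0.1 -0.2  1.2  0.  -0.1  0.4 -1.2 -0.3]
[5.18118637e+02 1.44008326e+02 3.16511904e-01] 18.134796274599278 [-0.5 -0.   0.6 -0.7  1.  -0.4  0.4  0.   0.1 -0.5  0.5 -0.  -1.3 -0.1
 -1.6 -1. ]
tile in box -11.994484186850373 82.52748850380445 6.818379857963376
20 [575.42072096 210.2175951 ] [397.19150741 289.75374817]
25 [573.86667175 202.61028338] [403.57364311 287.66873437]
30 [572.31475789 195.01510091] [409.94003333 285.58901354]
35 [570.76498225 187.43205434] [416.29076344 283.51455661]
40 [569.21734762 179.8611501 ] [422.62591812 281.44533474]
45 [567.67185677 172.3023944 ] [428.94558134 279.38131934]
50 [566.12851238 164.75579323] [435.24983639 277.32248205]
55 [564.58731711 157.22135236] [441.53876585 275.26879476]
```

```bash
cat >> h.py <<'E'
import os
b=np.load("box.npy") if os.path.exists("box.npy") else None
from scipy.spatial.transform import Rotation as Ro
def inbox(p):
    c,s=np.cos(b[2]),np.sin(b[2]);d=np.array(p)[:2]-b[:2];return np.array([c*d[0]+s*d[1],-s*d[0]+c*d[1],p[2]])
def rep():
    s=env.state();print("t",s["time_s"],"box",inbox(s["ee_pos"]).round(1),"yawrel",round(s["ee_rot"][2]-np.degrees(b[2]),2),"F",s["force"].round(1),"w",round(s["gripper_width"],1),"q6",round(s["qpos"][5],1))
def go(x,y,z,yawrel):
    s=env.state();W=bx(b,(x,y,z));R=Ro.from_euler("xyz",s["ee_rot"],degrees=True).as_matrix()
    d=R.T@(W-s["ee_pos"]);tr=-(np.degrees(b[2])+yawrel-s["ee_rot"][2]);tr=(tr+180)%360-180
    print("W",W.round(0),"row shift",(d/500).round(4),"turn",round(tr/45,4),"rows",max(np.linalg.norm(d)/41.7,abs(tr)/7.16))
E
python3 - <<'E'
from h import *
rep();go(-15,-5,240,90);go(-15,-5,104,90)
# pot base: fit by ring? approx rim centre z=134
o={"top":tc([(391,100)]),"side":sc([(442,163)])}
f=lambda v:np.concatenate([(proj(n,[v])-q).ravel() for n,q in o.items()])
r=least_squares(f,[650,40,134]);print("pot",inbox(r.x),r.fun)
E
```

```text
t 0.1 box [-271.2  546.3  213.2] yawrel 151.16 F [ 0.2 -0.2 -0. ] w 90.9 q6 -1.1
W [532.  58. 240.] row shift [-0.9806 -0.7188 -0.0524] turn 1.3592 rows 14.59239156270944
W [532.  58. 104.] row shift [-0.9806 -0.7184  0.2196] turn 1.3592 rows 14.811589023062883
pot [112.65053979 -14.52287601 137.42349055] [ 0.05823569 -0.42613016 -0.38011426  0.11406665]
```

>>> {"name": "arm_command", "arguments": {
  "targets": [
    [0.45,-0.08,-0.06,-0.1,0.1],
    [0.45,-0.16,-0.12,-0.1,0.25],
    [0.45,-0.24,-0.18,-0.1,0.4],
    [0.45,-0.32,-0.24,-0.1,0.55],
    [0.45,-0.4,-0.3,-0.1,0.7],
    [0.45,-0.48,-0.36,-0.1,0.8],
    [0.45,-0.56,-0.42,-0.1,0.95],
    [0.45,-0.6,-0.45,-0.1,1.0]
  ]
}}

```text
time_s: 0.77
ee_pos: [359.4, 286.5, 263.1]
ee_rot: [-179.9, 0.1, 117.2]
force: [-0.6, -0.2, 0.7]
gripper_width: 50.1
```

```bash
python3 -c "
from h import *
rep();go(-15,-5,200,90)"
```

```text
t 0.7667 box [-139.7  253.4  263.1] yawrel 105.93 F [-0.6 -0.2  0.7] w 50.1 q6 9.9
W [532.  58. 200.] row shift [-0.5652  0.0981  0.1267] turn 0.354 rows 7.044322769097219
```

>>> {"name": "arm_command", "arguments": {
  "targets": [
    [0.45,-0.08,0.014,0.0,0.1],
    [0.45,-0.16,0.028,0.0,0.2],
    [0.45,-0.24,0.042,0.0,0.354],
    [0.45,-0.32,0.056,0.03,0.354],
    [0.45,-0.4,0.07,0.06,0.354],
    [0.45,-0.48,0.085,0.1,0.354],
    [0.45,-0.565,0.098,0.127,0.354],
    [0.45,-0.565,0.098,0.127,0.354]
  ]
}}

```text
time_s: 1.43
ee_pos: [533.6, 53.3, 196.9]
ee_rot: [-179.7, 0.2, 101.1]
force: [-0.2, 0.4, 1.0]
gripper_width: 50.6
```

```bash
python3 -c "
from h import *
rep();go(-15,-5,105,90)"
```

```text
t 1.4333 box [-14.6  -9.5 196.9] yawrel 89.78 F [-0.2  0.4  1. ] w 50.6 q6 -6.4
W [532.  58. 105.] row shift [9.500e-03 1.000e-04 1.837e-01] turn -0.0049 rows 2.2058588903378684
```

>>> {"name": "arm_command", "arguments": {
  "targets": [
    [0.45,0.0,0.0,0.06,0.0],
    [0.45,0.0,0.0,0.11,0.0],
    [0.45,0.0,0.0,0.15,0.0],
    [0.45,0.0,0.0,0.17,0.0],
    [0.45,0.0,0.0,0.182,-0.005],
    [0.45,0.0,0.0,0.182,-0.005],
    [0.45,0.0,0.0,0.182,-0.005]
  ]
}}

```text
time_s: 2.02
ee_pos: [533.8, 53.3, 106.7]
ee_rot: [-179.8, 0.2, 101.3]
force: [0.2, -1.4, 0.8]
gripper_width: 49.9
```

```bash
python3 - <<'E'
from h import *
rep();go(-15,80,105,90)
for n,(x0,y0,w,h) in {"top":(215,130,210,155),"side":(250,155,210,150)}.items():
    a=env.grab_frame(n)[y0:y0+h,x0:x0+w,::-1]; cv2.imwrite(f"pics/{n}1.png",cv2.resize(a,None,fx=3.8,fy=3.8,interpolation=cv2.INTER_CUBIC))
E
```

```text
t 2.0167 box [-14.4  -9.5 106.7] yawrel 90.03 F [ 0.2 -1.4  0.8] w 49.9 q6 -6.6
W [516. 141. 105.] row shift [ 0.1791 -0.0011  0.0028] turn 0.0007 rows 2.147499935006291
```

View pics/side1.png

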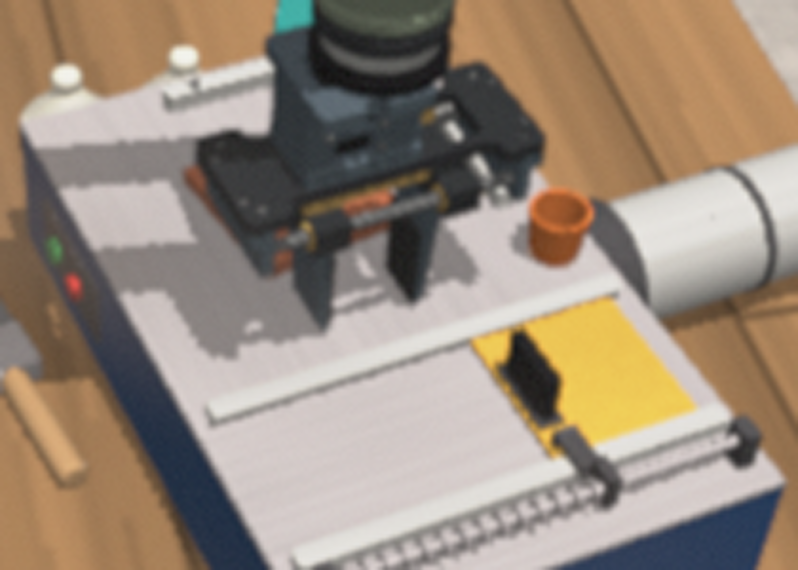

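View pics/top1.png

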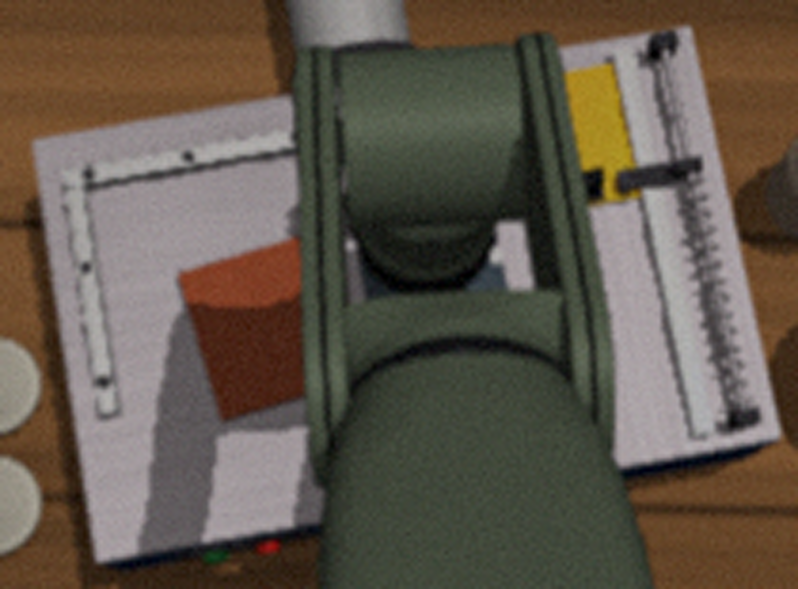

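Side view: the fingers (px 320,320 and 415,300) stand just off the tile's right edge and clear of the pot. Now I push the tile left.

>>> {"name": "arm_command", "arguments": {
  "targets": [
    [0.45,0.012,0.0,0.005,0.0],
    [0.45,0.024,0.0,0.005,0.0],
    [0.45,0.036,0.0,0.005,0.0],
    [0.45,0.048,0.0,0.005,0.0],
    [0.45,0.06,0.0,0.005,0.0],
    [0.45,0.072,0.0,0.005,0.0],
    [0.45,0.084,0.0,0.005,0.0],
    [0.45,0.096,0.0,0.005,0.0]
  ]
}}

```text
time_s: 2.78
ee_pos: [525.0, 100.8, 104.7]
ee_rot: [-179.9, 0.2, 101.3]
force: [0.6, -2.0, 1.4]
gripper_width: 50.4
```

```bash
cat > pic.py <<'E'
from h import *
import sys
k=sys.argv[1]
rep()
for n,(x0,y0,w,h) in {"top":(215,130,210,155),"side":(250,155,210,150)}.items():
    if len(sys.argv)>2 and n not in sys.argv[2:]: continue
    a=env.grab_frame(n)[y0:y0+h,x0:x0+w,::-1]; cv2.imwrite(f"pics/{n}{k}.png",cv2.resize(a,None,fx=3.8,fy=3.8,interpolation=cv2.INTER_CUBIC))
E
python3 pic.py 2 side;
```

```text
t 2.7833 box [-13.8  38.8 104.7] yawrel 90.02 F [ 0.6 -2.   1.4] w 50.4 q6 -1.4
```

View pics/side2.png

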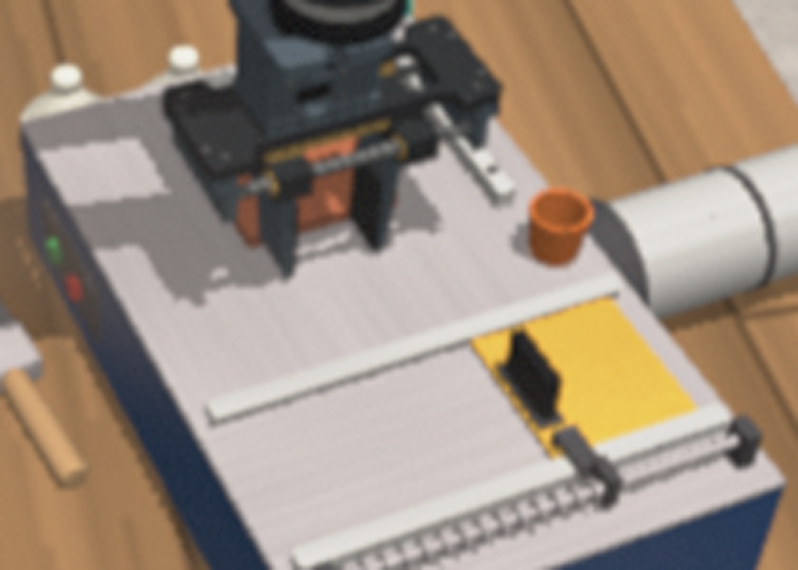

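The tile is moving with both fingers and starting to square up. I'll continue to the left fence.

>>> {"name": "arm_command", "arguments": {
  "targets": [
    [0.45,0.012,0.0,0.0,0.0],
    [0.45,0.022,0.0,0.0,0.0],
    [0.45,0.032,0.0,0.0,0.0],
    [0.45,0.042,0.0,0.0,0.0],
    [0.45,0.05,0.0,0.0,0.0],
    [0.45,0.056,0.0,0.0,0.0],
    [0.45,0.062,0.0,0.0,0.0],
    [0.45,0.066,0.0,0.0,0.0]
  ]
}}

```text
time_s: 3.5
ee_pos: [518.3, 134.4, 104.6]
ee_rot: [-180.0, 0.2, 101.4]
force: [1.1, -8.4, 2.6]
gripper_width: 50.0
```

```bash
python3 -c "
from h import *
rep()"
```

```text
t 3.5 box [-13.7  73.  104.6] yawrel 90.05 F [ 1.1 -8.4  2.6] w 50.0 q6 2.2
```

>>> {"name": "arm_command", "arguments": {
  "targets": [
    [0.45,0.004,0.0,0.0,0.0],
    [0.45,0.008,0.0,0.0,0.0],
    [0.45,0.01,0.0,0.0,0.0],
    [0.45,0.01,0.0,0.0,0.0]
  ]
}}

```text
time_s: 3.83
ee_pos: [518.5, 134.6, 104.8]
ee_rot: [-180.0, 0.7, 101.5]
force: [3.9, -18.6, 3.5]
gripper_width: 50.2
```

```bash
python3 pic.py 3 side top
```

```text
t 3.8333 box [-13.5  73.2 104.8] yawrel 90.22 F [  3.9 -18.6   3.5] w 50.2 q6 2.7
```

View pics/side3.png

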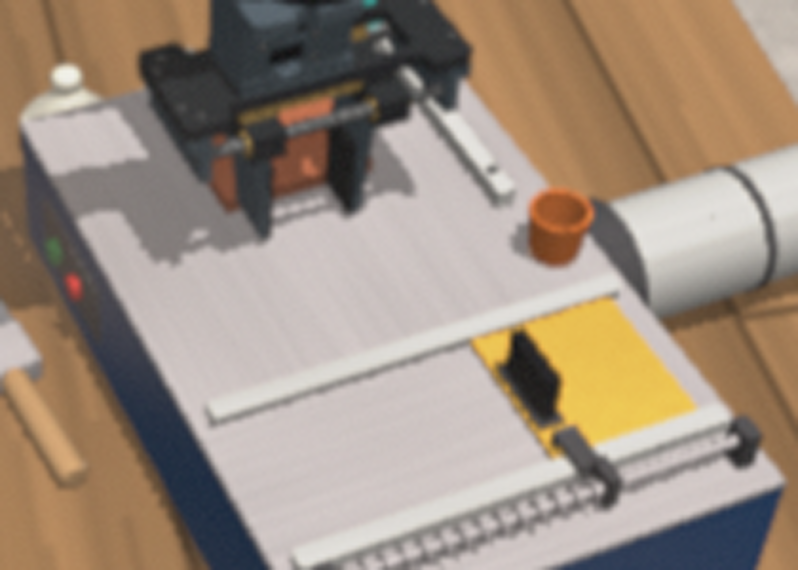

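View pics/top3.png

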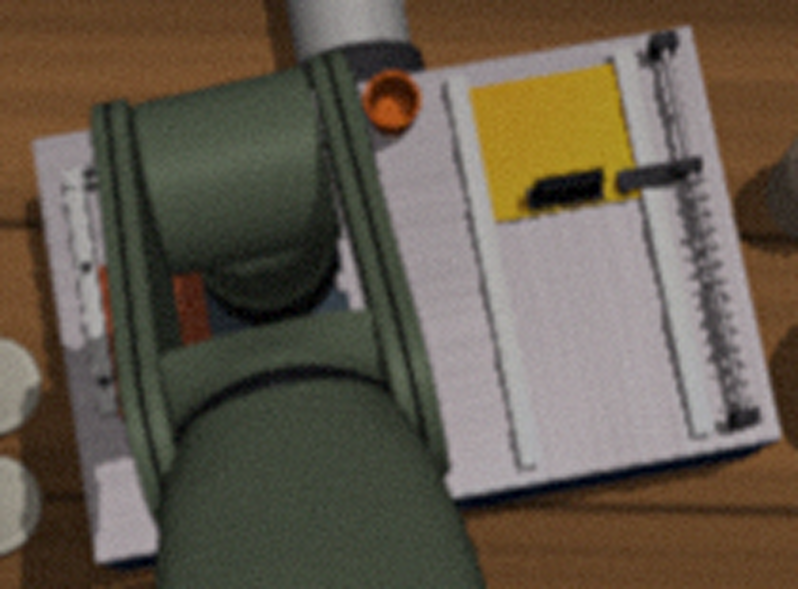

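The tile's left edge now meets the left fence (top px 105,265–415), with 18 N contact. I back off, lift and turn for the +x push.

>>> {"name": "arm_command", "arguments": {
  "targets": [
    [0.45,-0.03,0.0,0.0,0.0],
    [0.45,-0.05,0.0,-0.05,0.0],
    [0.45,-0.05,0.02,-0.1,0.15],
    [0.45,-0.05,0.05,-0.12,0.3],
    [0.45,-0.03,0.1,-0.12,0.45],
    [0.45,0.0,0.14,-0.12,0.6],
    [0.45,0.06,0.17,-0.12,0.75],
    [0.45,0.1,0.19,-0.12,0.9]
  ]
}}

```text
time_s: 4.6
ee_pos: [602.2, 205.8, 163.7]
ee_rot: [179.6, 0.4, 60.6]
force: [-0.5, 1.0, -0.4]
gripper_width: 49.8
```

```bash
python3 -c "
from h import *
rep();go(-95,139,160,0)"
```

```text
t 4.6 box [ 82.6 126.6 163.7] yawrel 49.31 F [-0.5  1.  -0.4] w 49.8 q6 47.7
W [426. 183. 160.] row shift [-0.2128 -0.2855  0.0072] turn 1.0957 rows 6.886319030474565
```

>>> {"name": "arm_command", "arguments": {
  "targets": [
    [0.45,-0.03,-0.04,0.0,0.12],
    [0.45,-0.06,-0.08,0.0,0.27],
    [0.45,-0.09,-0.12,0.0,0.42],
    [0.45,-0.12,-0.16,0.0,0.57],
    [0.45,-0.15,-0.2,0.0,0.72],
    [0.45,-0.18,-0.24,0.0,0.86],
    [0.45,-0.213,-0.285,0.0,1.0],
    [0.45,-0.213,-0.285,0.0,1.0]
  ]
}}

```text
time_s: 5.27
ee_pos: [420.0, 182.2, 163.0]
ee_rot: [179.5, 0.4, 15.5]
force: [-0.5, -0.0, 0.3]
gripper_width: 50.1
```

```bash
python3 -c "
from h import *
rep();go(-97,139,160,0);go(-97,139,105,0)"
```

```text
t 5.2667 box [-100.7  139.3  163. ] yawrel 4.15 F [-0.5 -0.   0.3] w 50.1 q6 97.1
W [424. 183. 160.] row shift [0.0074 0.001  0.0061] turn 0.0923 rows 0.5798617383776487
W [424. 183. 105.] row shift [8.20e-03 1.00e-04 1.16e-01] turn 0.0923 rows 1.3949131855152124
```

>>> {"name": "arm_command", "arguments": {
  "targets": [
    [0.45,0.006,0.0,0.0,0.092],
    [0.45,0.006,0.0,0.05,0.092],
    [0.45,0.006,0.0,0.09,0.092],
    [0.45,0.006,0.0,0.116,0.092],
    [0.45,0.006,0.0,0.118,0.092],
    [0.45,0.006,0.0,0.118,0.092]
  ]
}}

```text
time_s: 5.77
ee_pos: [422.4, 182.7, 103.5]
ee_rot: [179.5, 0.5, 11.3]
force: [0.0, 0.7, 0.8]
gripper_width: 50.0
```

```bash
python3 pic.py 4 side; python3 -c "
from h import *
go(34,139,105,0)"
```

```text
t 5.7667 box [-98.2 139.2 103.5] yawrel 0.02 F [0.  0.7 0.8] w 50.0 q6 101.2
W [552. 208. 105.] row shift [ 0.2631  0.0007 -0.0029] turn 0.0005 rows 3.1542830273924323
```

View pics/side4.png

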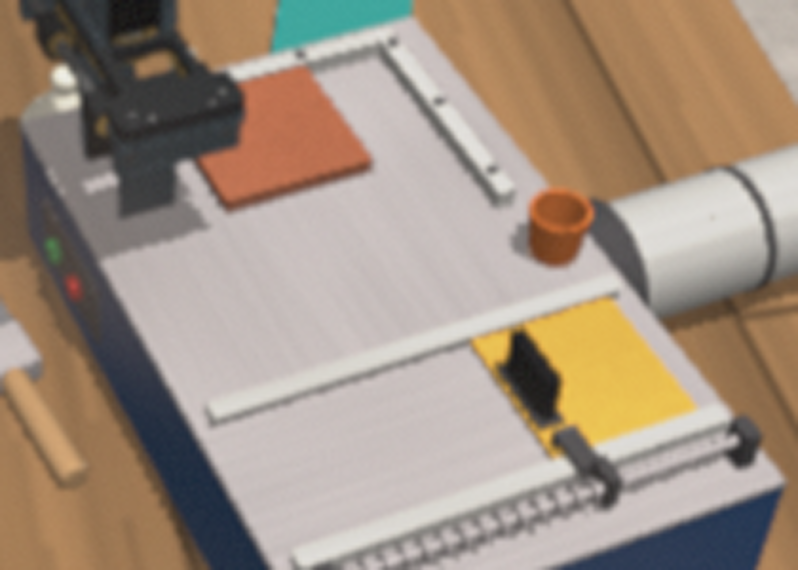

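The tile (px 230–370, 70–205) lies along the left fence and the fingers sit behind its near edge. Now I push +x.

>>> {"name": "arm_command", "arguments": {
  "targets": [
    [0.45,0.02,0.0,0.0,0.0],
    [0.45,0.035,0.0,0.0,0.0],
    [0.45,0.05,0.0,0.0,0.0],
    [0.45,0.065,0.0,0.0,0.0],
    [0.45,0.08,0.0,0.0,0.0],
    [0.45,0.095,0.0,0.0,0.0],
    [0.45,0.11,0.0,0.0,0.0],
    [0.45,0.12,0.0,0.0,0.0]
  ]
}}

```text
time_s: 6.48
ee_pos: [483.0, 194.9, 103.9]
ee_rot: [179.5, 0.3, 11.3]
force: [-4.7, 0.1, 4.4]
gripper_width: 49.7
```

```bash
python3 -c "
from h import *
rep();go(-17,139,104,0)"
```

```text
t 6.4833 box [-36.5 139.3 103.9] yawrel 0.01 F [-4.7  0.1  4.4] w 49.7 q6 99.9
W [502. 198. 104.] row shift [ 0.039   0.0006 -0.0004] turn 0.0003 rows 0.46735384039859784
```

>>> {"name": "arm_command", "arguments": {
  "targets": [
    [0.45,0.01,0.0,0.0,0.0],
    [0.45,0.02,0.0,0.0,0.0],
    [0.45,0.028,0.0,0.0,0.0],
    [0.45,0.034,0.0,0.0,0.0],
    [0.45,0.038,0.0,0.0,0.0],
    [0.45,0.042,0.0,0.0,0.0],
    [0.45,0.046,0.0,0.0,0.0],
    [0.45,0.046,0.0,0.0,0.0]
  ]
}}

```text
time_s: 7.15
ee_pos: [502.1, 198.7, 103.8]
ee_rot: [179.5, 0.8, 11.3]
force: [-9.8, -1.8, 9.2]
gripper_width: 50.2
```

```bash
python3 pic.py 5 side top
```

```text
t 7.15 box [-17.  139.3 103.8] yawrel 0.0 F [-9.8 -1.8  9.2] w 50.2 q6 99.5
```

View pics/side5.png

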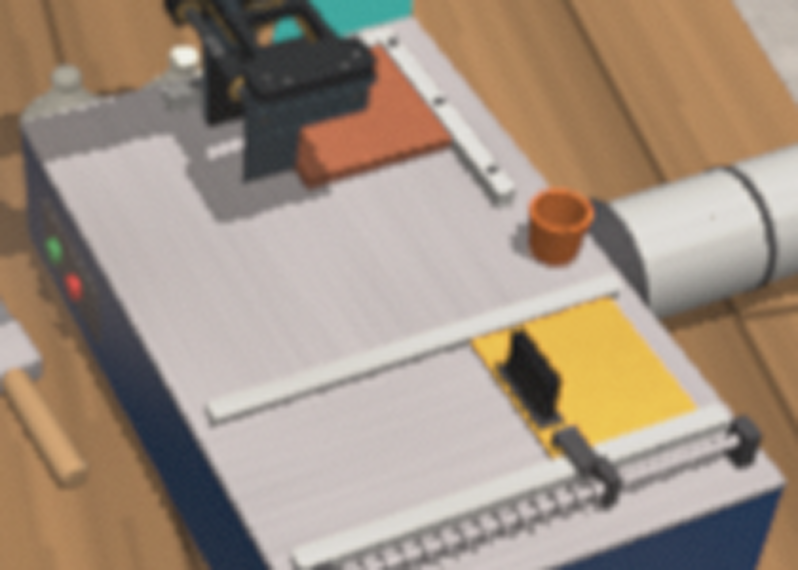

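The far edge meets the far fence. One firmer press, then back off, lift away and check.

>>> {"name": "arm_command", "arguments": {
  "targets": [
    [0.45,0.005,0.0,0.0,0.0],
    [0.45,0.008,0.0,0.0,0.0],
    [0.45,0.008,0.0,0.0,0.0],
    [0.45,-0.02,0.0,0.0,0.0],
    [0.45,-0.05,0.0,0.0,0.0],
    [0.45,-0.12,0.0,-0.05,0.0],
    [0.45,-0.19,0.0,-0.1,0.0],
    [0.45,-0.25,0.0,-0.2,0.0]
  ]
}}

```text
time_s: 7.92
ee_pos: [387.1, 175.9, 187.8]
ee_rot: [179.4, 1.0, 11.3]
force: [-0.1, -0.6, -0.0]
gripper_width: 50.0
```

```bash
python3 pic.py 6 side top
```

```text
t 7.9167 box [-134.2  139.5  187.8] yawrel 0.01 F [-0.1 -0.6 -0. ] w 50.0 q6 102.0
```

View pics/side6.png

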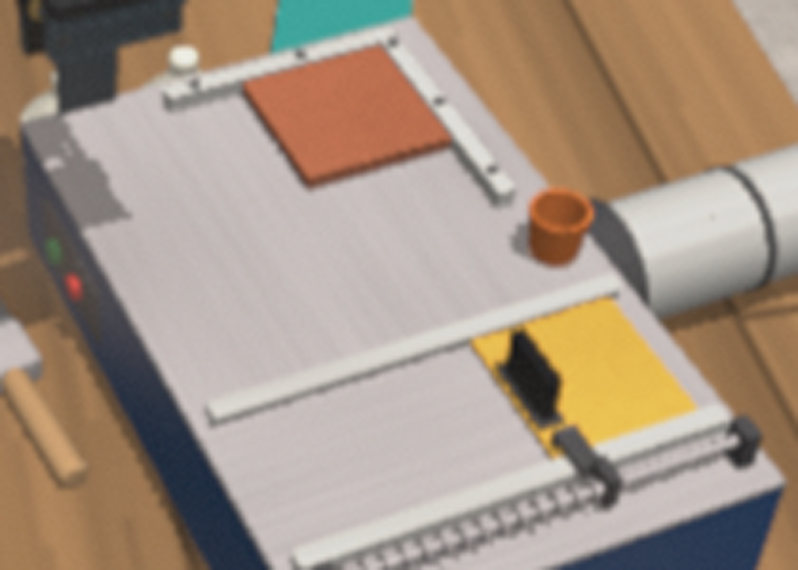

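View pics/top6.png

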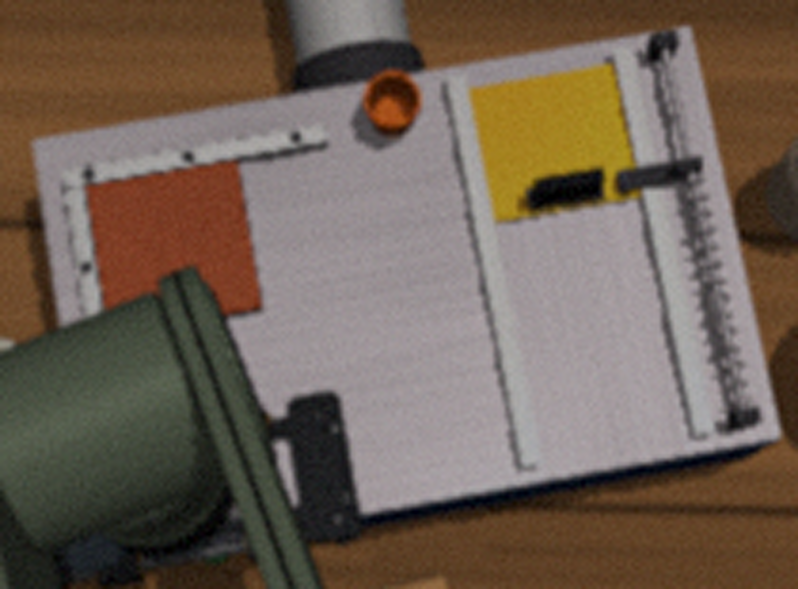

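The tile appears seated: top px corner (90,185) touches both fences, and its edges run along them. On the way to the tab I need yaw 90° anyway, so I'll re-press it lightly to the left.

```bash
python3 -c "
from h import *
go(42,45,165,90)"
```

```text
W [578. 118. 165.] row shift [0.3432 0.1912 0.0586] turn -1.9987 rows 12.561877178479694
```

>>> {"name": "arm_command", "arguments": {
  "targets": [
    [0.45,0.02,0.05,0.0,-0.12],
    [0.45,0.06,0.1,0.0,-0.27],
    [0.45,0.1,0.15,0.0,-0.42],
    [0.45,0.16,0.18,0.0,-0.57],
    [0.45,0.22,0.19,0.02,-0.72],
    [0.45,0.28,0.19,0.04,-0.86],
    [0.45,0.34,0.19,0.05,-1.0],
    [0.45,0.343,0.191,0.05,-1.0]
  ]
}}

```text
time_s: 8.68
ee_pos: [583.9, 118.4, 166.7]
ee_rot: [179.7, 0.2, 56.5]
force: [0.5, -0.7, 0.2]
gripper_width: 50.4
```

```bash
python3 -c "
from h import *
rep();go(42,45,165,90)"
```

```text
t 8.6833 box [ 47.5  44.5 166.7] yawrel 45.2 F [ 0.5 -0.7  0.2] w 50.4 q6 44.2
W [578. 118. 165.] row shift [-0.0071 -0.0085  0.0034] turn -0.9955 rows 6.256899005121058
```

>>> {"name": "arm_command", "arguments": {
  "targets": [
    [0.45,-0.007,-0.0085,0.0,-0.15],
    [0.45,-0.007,-0.0085,0.0,-0.3],
    [0.45,-0.007,-0.0085,0.0,-0.45],
    [0.45,-0.007,-0.0085,0.0,-0.6],
    [0.45,-0.007,-0.0085,0.0,-0.75],
    [0.45,-0.007,-0.0085,0.0,-0.9],
    [0.45,-0.007,-0.0085,0.0,-0.996],
    [0.45,-0.007,-0.0085,0.0,-0.996]
  ]
}}

```text
time_s: 9.35
ee_pos: [579.1, 117.8, 166.4]
ee_rot: [179.8, 0.4, 101.4]
force: [-1.0, -0.4, 0.2]
gripper_width: 50.2
```

```bash
python3 -c "
from h import *
rep();go(42,45,104,90)"
```

```text
t 9.35 box [ 42.6  44.9 166.4] yawrel 90.05 F [-1.  -0.4  0.2] w 50.2 q6 -0.6
W [578. 118. 104.] row shift [ 0.0011 -0.0017  0.1248] turn 0.0011 rows 1.4969726865825892
```

>>> {"name": "arm_command", "arguments": {
  "targets": [
    [0.45,0.0,0.0,0.05,0.0],
    [0.45,0.0,0.0,0.09,0.0],
    [0.45,0.0,0.0,0.124,0.0],
    [0.45,0.0,0.0,0.124,0.0],
    [0.45,0.02,0.0,0.124,0.0],
    [0.45,0.035,0.0,0.124,0.0],
    [0.45,0.048,0.0,0.124,0.0],
    [0.45,0.052,0.0,0.124,0.0]
  ]
}}

```text
time_s: 10.02
ee_pos: [574.4, 144.5, 105.2]
ee_rot: [179.7, 0.4, 101.4]
force: [-0.0, 0.6, -0.4]
gripper_width: 50.2
```

```bash
python3 -c "
from h import *
rep()"
```

```text
t 10.0167 box [ 43.3  72.  105.2] yawrel 90.09 F [-0.   0.6 -0.4] w 50.2 q6 2.0
```

>>> {"name": "arm_command", "arguments": {
  "targets": [
    [0.45,0.003,0.0,0.0,0.0],
    [0.45,0.006,0.0,0.0,0.0],
    [0.45,0.008,0.0,0.0,0.0],
    [0.45,0.009,0.0,0.0,0.0],
    [0.45,0.009,0.0,0.0,0.0]
  ]
}}

```text
time_s: 10.43
ee_pos: [574.2, 145.7, 105.4]
ee_rot: [179.7, 0.7, 101.5]
force: [1.5, -10.3, -0.9]
gripper_width: 50.4
```

```bash
python3 -c "
from h import *
rep()"
```

```text
t 10.4333 box [ 43.3  73.2 105.4] yawrel 90.18 F [  1.5 -10.3  -0.9] w 50.4 q6 2.5
```

Contact is at the same y (73.2) as before, so the left edge is still flush. I back off and lift towards the tab, and measure the shutter.

>>> {"name": "arm_command", "arguments": {
  "targets": [
    [0.35,-0.02,0.0,0.0,0.0],
    [0.35,-0.05,0.0,-0.03,0.0],
    [0.35,-0.11,0.0,-0.1,0.0],
    [0.35,-0.18,0.0,-0.15,0.0],
    [0.35,-0.25,0.0,-0.15,0.0],
    [0.35,-0.32,0.0,-0.15,0.0],
    [0.35,-0.375,-0.005,-0.15,0.0],
    [0.35,-0.375,-0.005,-0.15,0.0]
  ]
}}

```text
time_s: 11.1
ee_pos: [609.3, -42.8, 183.6]
ee_rot: [179.6, 0.9, 101.2]
force: [0.5, 1.0, 0.5]
gripper_width: 59.4
```

```bash
python3 - <<'E'
from h import *
rep()
S=lambda x,y,z:(proj("side",[bx(b,(x,y,z))])[0]-sc((0,0),s=3.8))*3.8
T=lambda x,y,z:(proj("top",[bx(b,(x,y,z))])[0]-tc((0,0)))*3.8
a=cv2.imread("pics/side6.png");c=cv2.imread("pics/top6.png")
for x0,col in((34,(255,0,0)),(40,(0,255,0)),(46,(0,0,255))):
    for img,F in((a,S),(c,T)):
        for y in(-93,-137):
            for z in(138.5,104.5):
                q=F(x0,y,z);cv2.circle(img,tuple(int(round(k)) for k in q),2,col,-1)
cv2.imwrite("pics/ov6.png",np.hstack([cv2.resize(a[280:480,440:640],(400,400)),cv2.resize(c[120:270,480:680],(400,300)).__class__(cv2.copyMakeBorder(cv2.resize(c[120:270,480:680],(400,300)),0,100,0,0,0)) if 0 else cv2.copyMakeBorder(cv2.resize(c[120:270,480:680],(400,300)),0,100,0,0,cv2.BORDER_CONSTANT)]))
E
```

```text
t 11.1 box [  40.8 -118.5  183.6] yawrel 89.91 F [0.5 1.  0.5] w 59.4 q6 -15.6
```

View pics/ov6.png

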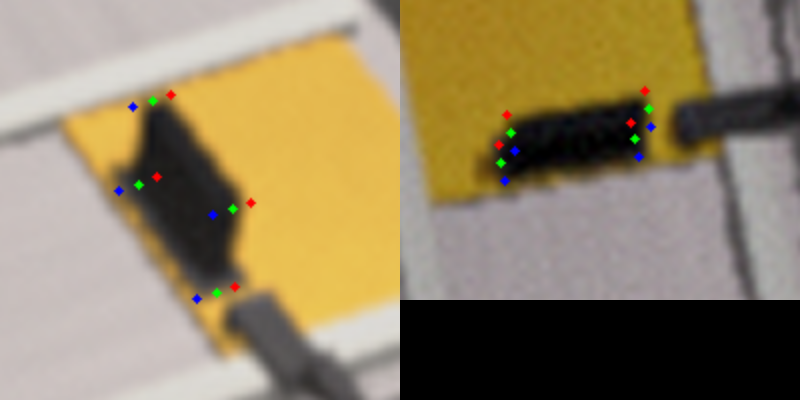

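Overlay: the green x=40 model points match the tab in both views (side 153,100; top 510,132). So the tab is at box x≈40, y≈-115. Descending over it.

```bash
python3 -c "
from h import *
go(40,-115,109,90)"
```

```text
W [608. -39. 109.] row shift [ 0.0094 -0.0026  0.149 ] turn -0.002 rows 1.790971798711948
```

>>> {"name": "arm_command", "arguments": {
  "targets": [
    [0.35,0.009,-0.001,0.0,0.0],
    [0.35,0.009,-0.001,0.05,0.0],
    [0.35,0.009,-0.001,0.09,0.0],
    [0.35,0.009,-0.001,0.12,0.0],
    [0.35,0.008,-0.001,0.147,0.0],
    [0.35,0.008,-0.001,0.149,0.0],
    [0.35,0.008,-0.001,0.149,0.0]
  ]
}}

```text
time_s: 11.68
ee_pos: [608.2, -38.9, 108.5]
ee_rot: [179.7, 0.8, 101.3]
force: [0.6, 0.3, 0.5]
gripper_width: 59.5
```

```bash
python3 pic.py 7 side;python3 -c "
from h import *
go(40,-115,109,90)"
```

```text
t 11.6833 box [  40.5 -114.5  108.5] yawrel 89.96 F [0.6 0.3 0.5] w 59.5 q6 -15.2
W [608. -39. 109.] row shift [-0.0003 -0.0024  0.0011] turn -0.001 rows 0.031914758098838245
```

View pics/side7.png

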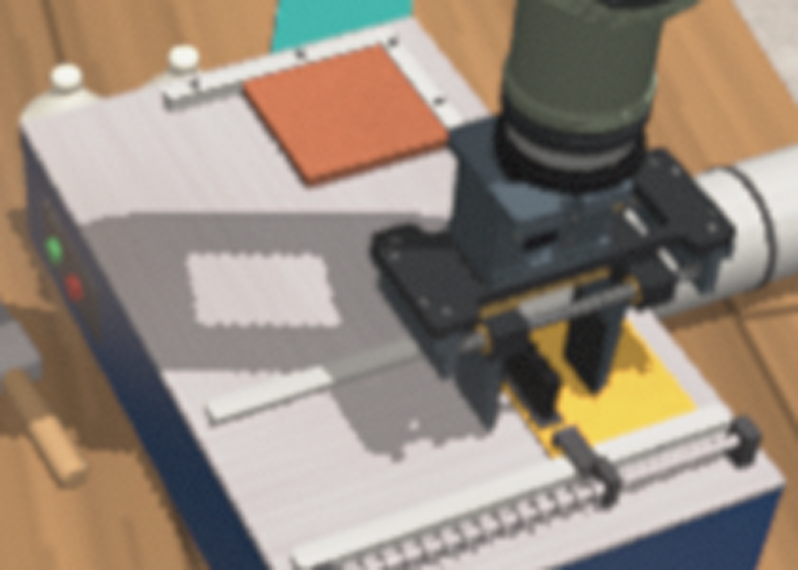

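The fingers straddle the tab. Closing.

>>> {"name": "arm_command", "arguments": {
  "targets": [
    [1.0,0.0,0.0,0.0,0.0],
    [1.0,0.0,0.0,0.0,0.0],
    [1.0,0.0,0.0,0.0,0.0],
    [1.0,0.0,0.0,0.0,0.0],
    [1.0,0.0,0.0,0.0,0.0],
    [1.0,0.0,0.0,0.0,0.0],
    [1.0,0.0,0.0,0.0,0.0],
    [1.0,0.0,0.0,0.0,0.0]
  ],
  "squeeze": 45
}}

```text
time_s: 12.4
ee_pos: [609.1, -39.1, 109.5]
ee_rot: [179.6, 0.9, 101.3]
force: [1.9, 0.1, 0.9]
gripper_width: 9.9
```

```bash
python3 -c "
from h import *
rep()"
```

```text
t 12.4 box [  41.2 -114.9  109.5] yawrel 89.96 F [1.9 0.1 0.9] w 9.9 q6 -15.2
```

Gripped: opening is 9.9 mm on the 10 mm tab. Now I draw 40 mm towards the near side.

>>> {"name": "arm_command", "arguments": {
  "targets": [
    [1.0,0.0,-0.01,0.0,0.0],
    [1.0,0.0,-0.02,0.0,0.0],
    [1.0,0.0,-0.03,0.0,0.0],
    [1.0,0.0,-0.04,0.0,0.0],
    [1.0,0.0,-0.05,0.0,0.0],
    [1.0,0.0,-0.06,0.0,0.0],
    [1.0,0.0,-0.07,0.0,0.0],
    [1.0,0.0,-0.08,0.0,0.0]
  ]
}}

```text
time_s: 13.07
ee_pos: [573.0, -46.5, 109.5]
ee_rot: [179.1, 0.9, 101.3]
force: [10.5, 3.0, -5.2]
gripper_width: 10.0
```

```bash
python3 -c "
from h import *
rep()"
```

```text
t 13.0667 box [   4.4 -115.   109.5] yawrel 89.97 F [10.5  3.  -5.2] w 10.0 q6 -16.3
```

>>> {"name": "arm_command", "arguments": {
  "targets": [
    [1.0,0.0,-0.006,0.0,0.0],
    [1.0,0.0,-0.008,0.0,0.0],
    [1.0,0.0,-0.008,0.0,0.0],
    [1.0,0.0,-0.008,0.0,0.0]
  ]
}}

```text
time_s: 13.4
ee_pos: [571.8, -46.7, 109.5]
ee_rot: [178.8, 0.9, 101.3]
force: [9.5, 2.0, -4.8]
gripper_width: 9.8
```

```bash
python3 -c "
from h import *
rep()"; python3 pic.py 8
```

```text
t 13.4 box [   3.2 -115.   109.5] yawrel 89.97 F [ 9.5  2.  -4.8] w 9.8 q6 -16.4
t 13.4 box [   3.2 -115.   109.5] yawrel 89.97 F [ 9.5  2.  -4.8] w 9.8 q6 -16.4
```

View pics/side8.png

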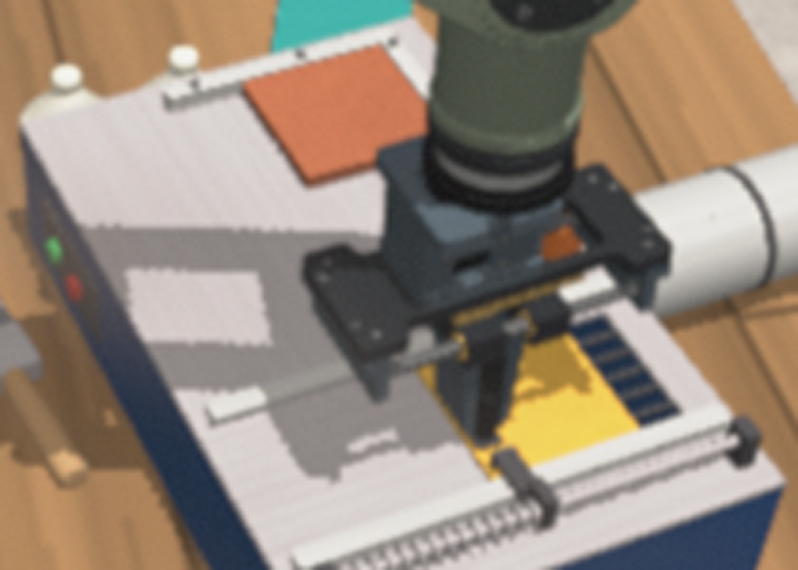

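View pics/top8.png

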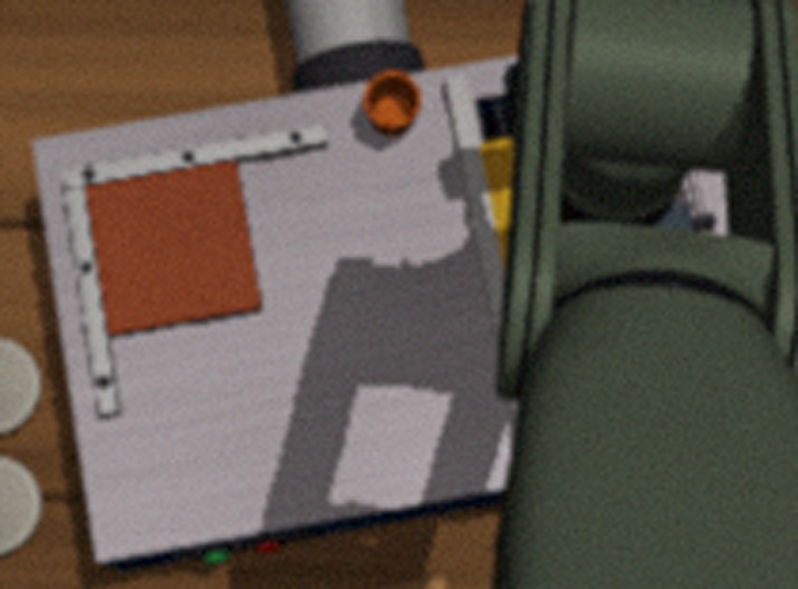

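>>> {"name": "arm_command", "arguments": {
  "targets": [
    [1.0,0.0,-0.008,0.0,0.0],
    [1.0,0.0,-0.0095,0.0,0.0],
    [1.0,0.0,-0.0095,0.0,0.0],
    [1.0,0.0,-0.0095,0.0,0.0]
  ]
}}

```text
time_s: 13.83
ee_pos: [570.1, -47.1, 109.5]
ee_rot: [178.5, 1.0, 101.3]
force: [10.4, 1.1, -5.1]
gripper_width: 10.1
```

```bash
python3 pic.py 9 side; python3 - <<'E'
from h import *
A=cv2.imread("pics/side6.png");
for k in(8,9):
    B=cv2.imread(f"pics/side{k}.png")
    t=A[418:510,548:625]
    m=cv2.matchTemplate(B,t,cv2.TM_CCOEFF_NORMED);_,v,_,l=cv2.minMaxLoc(m);print(k,v,np.array(l)-(548,418))
S=lambda x,y,z:proj("side",[bx(b,(x,y,z))])[0]*3.8
for y,z in((-160,115),(-190,120)):
    for d in(36,38,40,42): print(y,d,S(40-d,y,z)-S(40,y,z))
# tile
T=[(50,50,112),(50,-50,112),(-50,-50,112),(-50,50,112)]
for o in({"top":tc([(90,186),(238,162),(261,309),(109,333)])},):
    v,r=fit(T,o,[580,190,.2]);print(inbox([*v[:2],0]),np.degrees(v[2]-b[2]),r.round(1))
E
```

```text
t 13.8333 box [   1.5 -115.1  109.5] yawrel 89.97 F [10.4  1.1 -5.1] w 10.1 q6 -16.6
8 0.9769599437713623 [-62  22]
9 0.9775164723396301 [-65  23]
-160 36 [-58.5069897   20.01317873]
-160 38 [-61.7883839  21.1361568]
-160 40 [-65.07309023  22.26032469]
-160 42 [-68.36111607  23.38568511]
-190 36 [-59.45079137  20.74215597]
-190 38 [-62.78563531  21.90632631]
-190 40 [-66.1239008   23.07176097]
-190 42 [-69.4655956   24.23846289]
[ 48.35517391 137.87367069   0.        ] -0.907993318012625 [-0.9 -0.4  0.6 -0.4  0.6  0.3 -0.4  0.5]
```

The arm reading (39.7 mm) and the clip shift in the picture (about 39.5–40 mm) agree that the shutter is half open. The rough corner picks gave the tile a yaw of −0.9°, so I check that more precisely.

```bash
python3 - <<'E'
from h import *
f=env.grab_frame("top")[:,:,::-1]; cv2.imwrite("pics/topraw.png",f)
g=f.astype(float); hsv=cv2.cvtColor(f,cv2.COLOR_BGR2HSV)
# sub-pixel mask via redness ratio, upsampled
r=(g[:,:,2]-g[:,:,1]);roi=r[160:230,230:295]
U=cv2.GaussianBlur(cv2.resize(roi,None,fx=8,fy=8,interpolation=cv2.INTER_CUBIC),(0,0),5)
m=(U>U.max()*0.5).astype(np.uint8);cs=cv2.findContours(m,0,cv2.CHAIN_APPROX_NONE)[0];c=max(cs,key=cv2.contourArea)[:,0]
pts=(c+.5)/8-.5+[230,160]
p=P["top"];K,D=p["camera_matrix"],p["dist_coeffs"]
u=cv2.undistortPoints(pts.reshape(-1,1,2).astype(float),K,D)[:,0]
ray=np.c_[u,np.ones(len(u))]@p["R"];C=-p["R"].T@p["t"]
W=C+ray*((112-C[2])/ray[:,2])[:,None]
cc,s=np.cos(b[2]),np.sin(b[2]);d=W[:,:2]-b[:2];B=np.c_[cc*d[:,0]+s*d[:,1],-s*d[:,0]+cc*d[:,1]]
print("extents",B.min(0),B.max(0))
ct=(B.min(0)+B.max(0))/2
for ax in(0,1):
    for sg in(-1,1):
        q=B-ct; sel=(sg*q[:,ax]>40)&(abs(q[:,1-ax])<38); k=np.polyfit(B[sel,1-ax],B[sel,ax],1); print("axis",ax,sg,"slope deg",np.degrees(np.arctan(k[0]))*(1 if ax else -1),"mid",np.polyval(k,ct[1-ax]))
# fences
a=cv2.resize(f[145:245,222:310],None,fx=6,fy=6,interpolation=cv2.INTER_CUBIC);cv2.imwrite("pics/tile9.png",a)
E
```

```text
extents [-1.21328007 89.32487794] [ 98.88745426 188.74680399]
axis 0 -1 slope deg 0.2288593687207733 mid -0.638627771158274
axis 0 1 slope deg 0.08051463511653237 mid 98.33034449758777
axis 1 -1 slope deg 0.17462674052639082 mid 89.84120723308851
axis 1 1 slope deg 0.04749310965459502 mid 188.29201255377532
```

View pics/tile9.png

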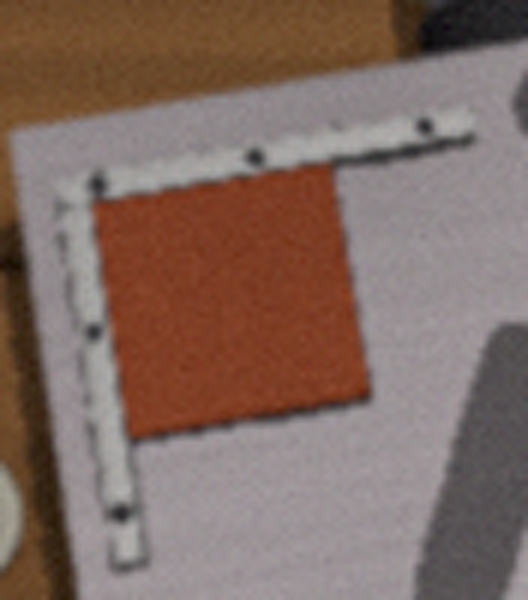

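View pics/side9.png

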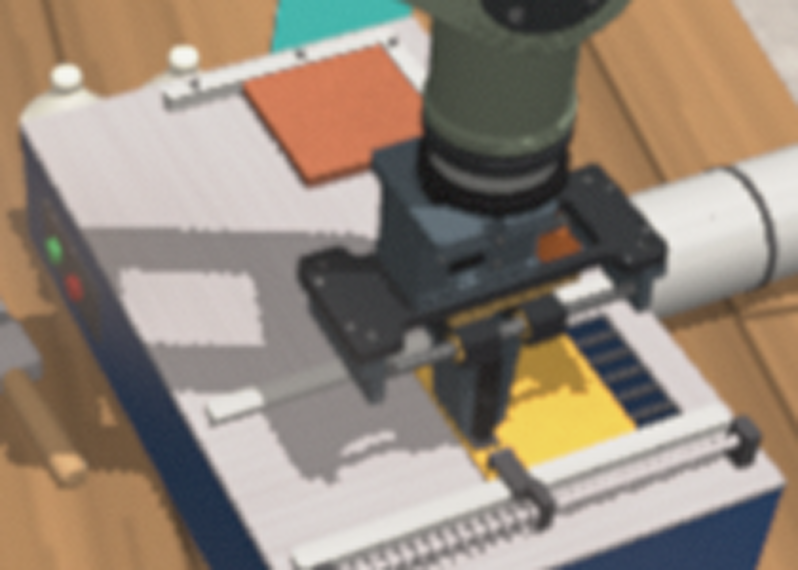

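The tile edges are square to within about 0.2° and no gap shows at either fence. The blade's far edge has uncovered half of the vents. One steadiness hold, then I hand in.

>>> {"name": "arm_command", "arguments": {
  "targets": [
    [1.0,0.0,-0.006,0.0,0.0],
    [1.0,0.0,-0.006,0.0,0.0],
    [1.0,0.0,-0.006,0.0,0.0],
    [1.0,0.0,-0.006,0.0,0.0],
    [1.0,0.0,-0.006,0.0,0.0],
    [1.0,0.0,-0.006,0.0,0.0]
  ]
}}

```text
time_s: 14.43
ee_pos: [570.1, -47.1, 109.5]
ee_rot: [178.1, 1.0, 101.3]
force: [10.5, 3.1, -5.4]
gripper_width: 10.1
```

```bash
python3 -c "
from h import *
rep()"
```

```text
t 14.4333 box [   1.5 -115.   109.5] yawrel 89.97 F [10.5  3.1 -5.4] w 10.1 q6 -16.7
```

```bash
python3 -c "
from h import *
print(env.job_done());rep()"
```

```text
the job is handed in; nothing more can be done
None
the job is handed in; nothing more can be done
```

The tile is flat and square in the fence corner. The yellow shutter is held about half open by its tab, and I handed the job in at 14.4 s of robot time.

**Tile:** I pushed it with two spread fingertips, first to the left fence, then to the far fence, then pressed it left again. The second press stopped at the same y (73.2 mm) as the first. The last top picture showed the edges within about 0.2° of the box axes and no visible gap at either fence. An edge fit put them 1.7 mm short of both fence lines, within the calibration error of about 2 mm. An earlier fit from hand-picked corners had given −0.9°, which the finer edge fit did not bear out.

**Shutter:** The gripper holds the tab at a 45 N setting, with the opening reading 10.1 mm. Travel came out at 39.7 mm from the arm reading and about 39.5–40 mm from the clip's shift in the picture. The pull was about 10.5 N, as expected at half travel. The last 0.5 s hold showed no movement of the tool tip, though the tool had tilted about 1.5° under the spring load.

**Bystanders:** I saw no change in the pot, ware and brush in the pictures I looked at. I did not measure them again, and the bowl and jar were mostly outside those crops.

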